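# Load the spacer collars and set the jig's sliding leg

### The job

Set up the assembly jig: thread the two loose metal spacer collars onto the post of its sliding leg, the wide one first and the narrow one on top of it, both fully home. Then push the leg out against its return spring until its pointer is level with the index clip on the jig's base, and while you hold it there swing the cam lever closed, all the way in along the leg. Finish still holding the leg at the mark with the lever closed - do not let go - and leave the other things on the bench where they are.

Things in the scene. Friction and masses are not known exactly. Their poses are not given: they have to be found in the camera images.
- wide_mid (a point): centre (half-way up) of the wide spacer collar: aluminium ring lying flat on the bench, 54 mm outside diameter, 20 mm bore, 18 mm high, about 60 g; z axis along the bore
- narrow_mid (a point): centre (half-way up) of the narrow spacer collar: aluminium ring lying flat on the bench, 38 mm outside diameter, 20 mm bore, 24 mm high, about 50 g; z axis along the bore
- post_foot (a point): foot of the upright steel post on the leg: on its axis, at the leg's top face, 45 mm above the bench. Post 15 mm thick, 56 mm tall, top 8 mm tapered. x axis: the way the leg slides out, roughly away from the robot; y: level, to its left, the side where the grip bar sticks out; z up. The leg is a wooden bar 50 mm wide (y), 33 mm longer than the post in x
- grip_bar (a point): point on the axis of the leg's grip bar, 100 mm above the bench and, in post_foot's axes, 135 mm in -x and 88 mm in +y from the post. Level round steel bar along y, 11 mm thick, from a bracket (near face 99 mm from this point in -y) to a black ball (18 mm, centred 38 mm in +y). Can be straddled from above here; nothing below is higher than 40 mm. Moves with the leg
- pointer (a point): tip of the thin steel pointer on the leg's right (-y) side, on its top face; moves with the leg (axes as for post_foot)
- index_tip (a point): tip of the index clip, a small dark block with a steel tip on the right edge of the jig's base, the length mark; fixed for the run, placed somewhere else each time (axes as for post_foot). The leg is at its mark when the pointer's x in these axes equals that of this tip
- leg (a joint): how far the leg is slid out along x, m: 0 at its stop, where it starts, up to 0.13; grows along x. A spring pulls it back to the stop with 4 N at 0, growing to 6 N at 0.13; sliding friction 0.8 N. It returns when let go, even with the lever closed
- lever (a joint): angle of the cam lever, rad: 0 closed (black arm in line with the leg, against its stop), up to 0.7 open (arm swung out to +y); starts between 0.4 and 0.6 and stays where it is left (about 2 N at the grip bar moves it)
- lever_hub (a point): axis of the cam lever's upright hub on the leg's top, on the leg's centre line, 75 mm in +x from the bar's axis and 60 mm in -x from the post; 26 mm in diameter, top 93 mm above the bench. Closed, the arm points in -x from it
- lever_tip (a point): free end of the cam lever's black arm, at half its height (80 mm above the bench). Arm 10 mm thick, 69 to 91 mm above the bench, reaching 105 mm from the hub, passing 3.5 mm under the grip bar. Fingers straddling the bar at the grip_bar point, reaching 20 mm or more below its axis, push it closed as they slide along the bar in -y; closed, it lies 88 mm in -y of that point
- mallet: wooden mallet lying on the bench, head 125 x 75 x 70 mm, handle 205 mm; bystander
- glue: white glue bottle, 60 mm in diameter, 160 mm tall; bystander
- driver: screwdriver lying on the bench, 200 mm long; bystander
- tape: cardboard tape core lying flat, 96 mm in diameter, 25 mm high; bystander, not one of the collars
- offcut: wooden offcut 130 x 45 x 30 mm; bystander
- calc: grey pocket calculator 120 x 70 x 14 mm; bystander
- frame: open wooden box frame standing on edge, 200 x 60 mm, 200 mm tall; bystander

How it is judged:
On the way, in this order (a step that is already met when the one before it is completed fails the run):
1. wide collar fully home on the post and let go (horizontal distance between wide_mid and post_foot below 0.005 m and z of wide_mid in the frame of post_foot between 0.006 and 0.012 m and angle between wide_mid's own z axis and vertical below 0.1 rad and contact force between the fingers and wide below 0.3 N), for 0.2 s.
2. narrow collar home on top of the wide one and let go (horizontal distance between each of wide_mid, narrow_mid and post_foot below 0.005 m and z of wide_mid in the frame of post_foot between 0.006 and 0.012 m and angle between each of wide_mid, narrow_mid's own z axis and vertical below 0.1 rad and z of narrow_mid in the frame of post_foot between 0.027 and 0.033 m and contact force between the fingers and narrow below 0.3 N), for 0.2 s.
3. leg held with its pointer at the index, lever still open (x of pointer in the frame of index_tip between -0.005 and 0.005 m and contact force between the fingers and leg above 1 N and value of joint lever above 0.3 rad), for 0.2 s.
4. lever closed with the leg held at the index (x of pointer in the frame of index_tip between -0.005 and 0.005 m and contact force between the fingers and leg above 1 N and value of joint lever below 0.1 rad), for 0.2 s.
At the end, for the whole second after the job is handed in: Both collars upright on the post (axes within 5 mm), wide on the leg, narrow on it (heights within 3 mm); pointer within 5 mm of the index along the slide, leg at rest and held by the fingers (over 1 N); cam lever within 0.1 rad of closed (all of step 4 and horizontal distance between each of wide_mid, narrow_mid and post_foot below 0.005 m and z of wide_mid in the frame of post_foot between 0.006 and 0.012 m and angle between each of wide_mid, narrow_mid's own z axis and vertical below 0.1 rad and z of narrow_mid in the frame of post_foot between 0.027 and 0.033 m and velocity of joint leg between -0.01 and 0.01 m/s); the arm keeps its last pose, push and grip.
It fails at once if the lever is being closed while the leg is more than 10 mm off its mark (value of joint lever below 0.25 rad and (x of pointer in the frame of index_tip below -0.01 m or x of pointer in the frame of index_tip above 0.01 m)).
It fails at once if a bystander is moved by more than 40 mm (distance of any of glue, mallet, driver, tape, offcut, calc, frame from where it was at the start of the episode above 0.04 m).
It also fails if it takes over 64 s, if anything falls off the work surface, if the arm or the gripper's body presses on something with over 40 N, if the wrist force passes 120 N, or if a joint passes its speed limit or range.

### The arm

A 6-joint arm with a two-finger parallel gripper is mounted at the origin on the work surface. World frame = base frame: x ahead of the robot, y to its left, z up, the work surface at z = 0. Lengths are in m, angles in rad, forces in N, time in s.
With the tool pointing down it reaches from about 0.325 to 0.775 m from the base axis. Payload 9.3 kg.
Tool frame: the origin (TCP) lies at the very end of the fingers, on their centre line; the grasp point (between the pads) lies 19 mm behind it (bot.grip_point_offset is the distance from the TCP to the grasp point, in m); z points along the fingers, y is the line along which they close (so a half turn about z gives the same grasp; the last joint's range is limited). The gripper opens to 85 mm and grips with 20 to 120 N. Pads are 22 mm wide; open, the fingers measure 114 mm over their backs; the gripper's body (76 mm by 85 mm) begins 54 mm behind the grasp point. The pads swing forward as they close: fully open they stand 13 mm farther back than shut.
Start: joints at [1.119, 0.259, 0.021, 1.334, 0, 1.418], TCP at [0.162, 0.526, 0.198] pointing down, gripper open.
Joint ranges: [-3.04, 3.04], [-0.91, 1.82], [-1.04, 1.36], [-1.92, 1.95], [-1.52, 1.45], [-3.14, 3.14]. Speed limits (rad/s): [2.22, 2.22, 2.79, 3.14, 3.14, 3.14].

### API

Orientations are given as a unit quaternion [x, y, z, w].
In Python, from workcell import telemetry, optics, job, bot gives the robot as it stands.
- The arm moves only by the tool carry_out, never from a script. Its argument "series" is a list of rows, each a list of 6 numbers: the shift along the tool's x, y, z in mm, then the turn, a rotation vector about the tool's x, y, z in degrees. A call has exactly 8 rows; each row shifts and turns the commanded pose from where the row before left it, along the tool's axes as they then stand; what a row does not reach is not made up. A row lasts 1/8 s, in which the tool goes at most 62.5 mm and 10.7 degrees, less where a joint would pass 70% of its speed; a pose out of reach is approached as far as the arm can. A call with a gripper value outside its range is refused whole. "gripper" is the opening in per cent of the stroke, from 0 (shut) to 100 (fully open), set as the call begins (left out, the last holds). The fingers move at their own pace and stop on an object; "grip_force" is the grip in N (left out, the last holds). Time passes only in rows, so rows that do not move let the fingers close, or fill a call up. It gives the time, the measured TCP pose, the force, the opening and the grip force at its end, in the units of the state.
- telemetry.sense(): the state, without advancing time (a new reading comes with each control period).
- optics.capture(name): name is "side" or "top"; returns a dict with "frame" (420x560x3 uint8, red, green, blue), "camera_matrix" (3x3 intrinsics, pixels), "dist" ([k1, k2, p1, p2, k3] as OpenCV has them; the pictures are not rectified), "rvec" (rotation vector, rad) and "tvec" (3), from world to camera coordinates, as OpenCV has them. Camera axes: x right, y down, z forward; pixel columns grow to the right and rows downward; lengths in m; the calibration is good to about 2 mm. A picture is of the moment at which its call begins. There is no depth.
- job.finish_job(): hands the job in; it is judged then, once.
Trained networks look in a picture, given as the dict that the camera call returned (one of the last four; its "shot" number tells which), for a name from the list of things; names that differ only in an ending like _2 or _b are one class to them, and where a whole thing is asked for, a point or a joint stands for the part that bears it (a point fixed in the world has none). Each returns a list of dicts, best first, with "score" (0 to 1); they miss things now and then, are a little off and sometimes report something else, mostly with a low value. They report only what shows in the picture. A call takes as long as a camera call.
- optics.masks_of(picture, target): "region" (420x560 bool, what is visible of it) and "bbox" ([left, top, right, bottom] in pixels, round what is visible of it).
The state is a dict: "clock": time; "q": joint angles; "qvel": joint speeds; "joint_torque": joint torques, N m; "position": TCP position; "eef_rot": TCP orientation; "force": force on the tool from outside, world axes, zero at the start; "ft_torque": the same for the moment, N m; "finger_gap": finger opening in m; "finger_force": force on a finger pad.
Only numpy, scipy, OpenCV 4.12 (cv2) and the standard library are available. Lean on these libraries where they do the work, as an engineer would, in place of code of your own. Each camera call takes 0.05 s, during which the arm holds its last target. There are 200 camera calls.

## Working session

There is one attempt and no reset: what is moved stays moved. The work goes in short steps, Python scripts to look and compute and a tool call to move; the robot and the scene stay as the last step left them, time stands still between calls to the robot, and variables do not carry over. Pictures are saved under pics/ and viewed, at most 10 in all, crops included, and the job is handed in when it is done.

Besides the shell and the picture viewer there is one more tool, called after ">>>" as name(argument=value, ...), one argument or row to a line, values as JSON. carry_out: Moves the arm, as the interface text tells. Its arguments: {"type":"object","properties":{"series":{"type":"array"},"gripper":{"type":"number"},"grip_force":{"type":"number"}},"required":["series"]}

```bash
mkdir -p pics; ls
python3 - <<'E'
from workcell import telemetry, optics, job, bot
import cv2, pickle, numpy as np
s=telemetry.sense(); print(s['clock'],s['position'],s['eef_rot'],s['finger_gap'],bot.grip_point_offset)
D={}
for n in('top','side'):
    p=optics.capture(n); cv2.imwrite(f'pics/{n}0.png',p['frame'][:,:,::-1])
    print(n,p['camera_matrix'],p['dist'],p['rvec'],p['tvec'])
    for t in ('wide_mid','narrow_mid','post_foot','pointer','index_tip','lever_hub','lever_tip','grip_bar','tape'):
        for r in optics.masks_of(p,t)[:2]:
            ys,xs=np.nonzero(r['region']); print(n,t,round(r['score'],2),[round(float(b)) for b in r['bbox']],xs.mean().round(1),ys.mean().round(1),len(xs))
            D[n,t,r['score']]=r
    D[n]=p
pickle.dump(D,open('d0.pkl','wb'))
E
```

```text
pics
0.0 [0.16173799 0.52532151 0.19745713] [ 1.48837752e-01  9.88861394e-01 -6.46155779e-04 -2.24630777e-04] 0.08560732912175759 0.0187
top [[543.85671698   0.         284.0077601 ]
 [  0.         543.85671698 209.58930095]
 [  0.           0.           1.        ]] [-0.03136168  0.          0.          0.          0.        ] [ 2.17030414 -2.17937549  0.09187627] [-4.39157210e-04  6.15497564e-01  1.65359157e+00]
top wide_mid 0.74 [208, 245, 227, 258] 213.5 252.1 213
top narrow_mid 0.65 [213, 212, 226, 229] 218.3 220.2 118
top pointer 0.71 [274, 196, 332, 273] 314.8 236.8 1441
top index_tip 0.55 [332, 233, 344, 242] 336.5 237.4 36
top lever_hub 0.57 [272, 195, 331, 274] 314.8 236.5 1439
top lever_hub 0.25 [99, 152, 169, 243] 130.8 184.9 1799
top lever_tip 0.52 [296, 222, 323, 251] 313.0 233.4 121
top grip_bar 0.61 [272, 196, 332, 276] 314.8 236.4 1492
top grip_bar 0.44 [366, 180, 391, 225] 378.6 201.4 702
top tape 0.74 [369, 234, 401, 266] 384.0 249.7 374
side [[401.00418031   0.         286.87105438]
 [  0.         401.00418031 212.89127215]
 [  0.           0.           1.        ]] [-0.07321355  0.          0.          0.          0.        ] [ 0.11747609 -2.74382291  1.45182918] [0.59712561 0.11817066 1.10161063]
side wide_mid 0.6 [317, 292, 343, 310] 327.3 301.0 410
side narrow_mid 0.58 [274, 283, 294, 303] 285.5 292.0 233
side narrow_mid 0.55 [236, 247, 257, 296] 248.1 262.2 296
side post_foot 0.95 [273, 194, 351, 225] 309.2 209.0 1360
side pointer 0.97 [271, 193, 351, 226] 309.8 208.8 1345
side pointer 0.45 [310, 176, 342, 197] 325.2 185.5 384
side lever_hub 0.98 [271, 191, 350, 225] 309.5 208.8 1229
side lever_tip 0.7 [293, 192, 331, 215] 309.1 204.5 333
side grip_bar 0.58 [269, 189, 349, 222] 309.3 209.0 1389
side grip_bar 0.58 [294, 193, 328, 215] 307.2 203.5 301
side tape 0.61 [310, 176, 340, 196] 325.0 185.1 335
```

Run:
```python
import cv2
a=cv2.imread('pics/top0.png')[150:300,180:420]; cv2.imwrite('pics/top0c.png',cv2.resize(a,(800,500),interpolation=cv2.INTER_CUBIC))
a=cv2.imread('pics/side0.png')[165:325,210:390]; cv2.imwrite('pics/side0c.png',cv2.resize(a,(675,600),interpolation=cv2.INTER_CUBIC))
```

```text
(no output)
```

View pics/top0c.png

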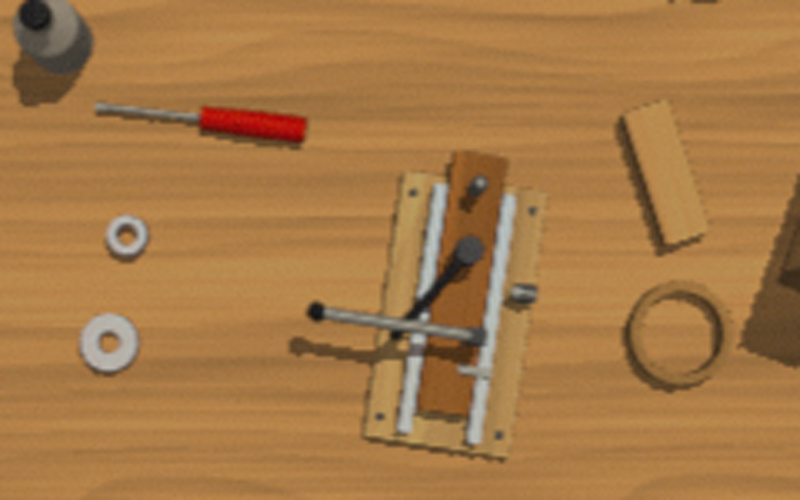

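View pics/side0c.png

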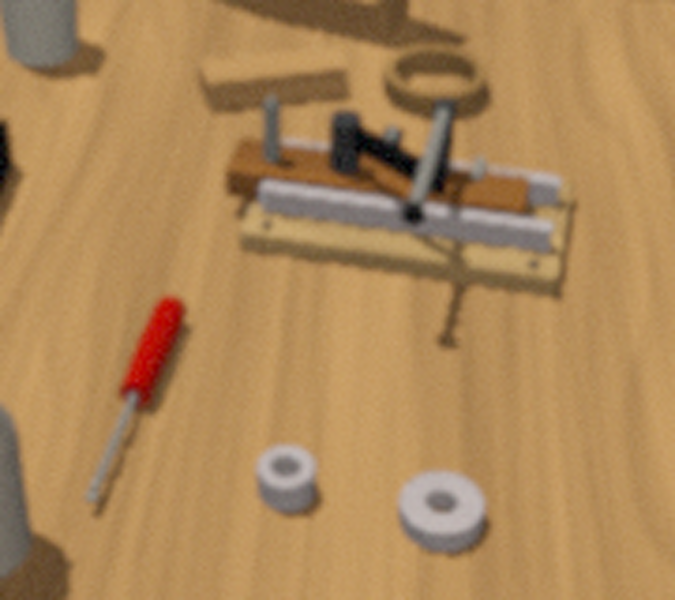

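View pics/side0.png

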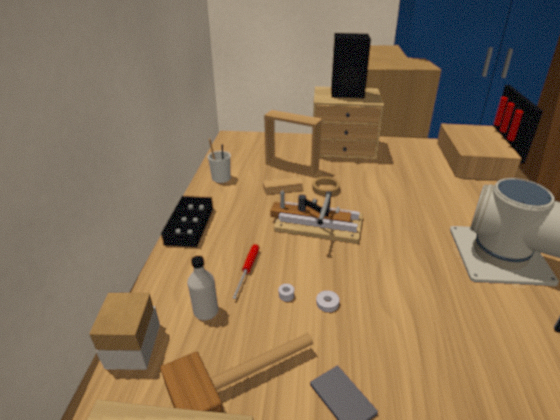

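The top crop shows the narrow collar at about (127,237), the wide one at (109,343), post top at (480,184), hub at (469,249), ball at (316,312), pointer tip near (489,373) and index tip near (512,292). The side crop shows the same features, with post top at (271,98) and foot at (272,160), hub at (345,118) and ball at (412,213). Next I fit these.

```bash
cat > h.py <<'E'
import cv2, numpy as np
from scipy.optimize import least_squares
def proj(p,P):
    return cv2.projectPoints(np.atleast_2d(np.asarray(P,float)),p['rvec'],p['tvec'],p['camera_matrix'],p['dist'])[0][:,0]
def ray(p,uv):
    n=cv2.undistortPoints(np.array([[uv]],float),p['camera_matrix'],p['dist'])[0,0]
    R=cv2.Rodrigues(p['rvec'])[0]; return (-R.T@p['tvec'].reshape(3)), R.T@np.array([n[0],n[1],1])
def atz(p,uv,z):
    o,d=ray(p,uv); return (o+d*(z-o[2])/d[2])[:2]
def jig(th,pts):
    x,y,a=th; c,s=np.cos(a),np.sin(a); P=np.atleast_2d(np.asarray(pts,float))
    return np.c_[x+c*P[:,0]-s*P[:,1],y+s*P[:,0]+c*P[:,1],P[:,2]]
def ring_pts(x,y,r,z0,z1,rb):  # sample the solid's visible silhouette: outer hull
    a=np.linspace(0,2*np.pi,60); return np.r_[np.c_[x+r*np.cos(a),y+r*np.sin(a),0*a+z0],np.c_[x+r*np.cos(a),y+r*np.sin(a),0*a+z1]]
def hull_c(p,x,y,r,z0,z1):
    h=cv2.convexHull(proj(p,ring_pts(x,y,r,z0,z1,0)).astype(np.float32)); m=cv2.moments(h); return np.array([m['m10'],m['m01']])/m['m00'],m['m00']
def grey(p,box):  # box l,t,r,b ; soft low-saturation weights, hole filled
    l,t,r,b=box; hs=cv2.cvtColor(p['frame'],cv2.COLOR_RGB2HSV).astype(float)
    return np.clip(1-hs[t:b,l:r,1]/100,0,1)
def crop2px(pt,f,off): return (np.array(pt)+.5)/f-.5+np.array(off)
E
python3 - <<'E'
from h import *; import pickle
D=pickle.load(open('d0.pkl','rb')); T,S=D['top'],D['side']
t=lambda *a:crop2px(a,10/3,(180,150)); s=lambda *a:crop2px(a,3.75,(210,165))
J=[(T,t(480,183),(0,0,.101)),(T,t(469,249),(-.06,0,.093)),(T,t(316,312),(-.135,.126,.1)),
   (S,s(271,98),(0,0,.101)),(S,s(272,160),(0,0,.045)),(S,s(345,118),(-.06,0,.093)),(S,s(412,213),(-.135,.126,.1))]
f=lambda th:np.concatenate([proj(p,jig(th,q))[0]-uv for p,uv,q in J])
r=least_squares(f,[.5,-.1,-.1]); print(r.x,r.fun.reshape(-1,2).round(2))
for n,p in(('t',T),('s',S)):
    for k,R_,H,bx in(('wide',.027,.018,(204,239,232,264) if n=='t' else (310,286,350,316)),('narrow',.019,.024,(208,208,230,234) if n=='t' else (270,278,300,308))):
        w=grey(p,bx); ys,xs=np.mgrid[bx[1]:bx[3],bx[0]:bx[2]]
        m=(w>.35).astype(np.uint8); c=cv2.findContours(m,cv2.RETR_EXTERNAL,cv2.CHAIN_APPROX_NONE)[0]; c=max(c,key=cv2.contourArea)
        fm=np.zeros_like(m); cv2.drawContours(fm,[c],-1,1,-1); cc=np.array([xs[fm>0].mean(),ys[fm>0].mean()])
        g=least_squares(lambda v:hull_c(p,v[0],v[1],R_,0,H)[0]-cc,atz(p,cc,H/2)).x
        print(n,k,cc.round(2),fm.sum(),hull_c(p,*g,R_,0,H)[1].round(),g.round(4))
th=r.x; c,sn=np.cos(th[2]),np.sin(th[2])
loc=lambda xy:np.array([[c,sn],[-sn,c]])@(xy-th[:2])
print('pointer',[loc(atz(T,t(489,373),.049)).round(4)],loc(atz(S,s(484,160),.049)).round(4))
print('index',loc(atz(T,t(512,292),.045)).round(4),loc(atz(S,s(393,133),.049)).round(4))
E
```

```text
[ 0.62421764 -0.12051585 -0.15634491] [[ 0.01 -0.27]
 [ 0.17  0.13]
 [ 0.1  -0.22]
 [ 0.08  0.38]
 [-0.14 -0.34]
 [ 0.14 -0.04]
 [ 0.22  0.46]]Traceback (most recent call last):
  File "<stdin>", line 14, in <module>
AttributeError: 'float' object has no attribute 'round'
```

```bash
cat > m.py <<'E'
from h import *
BX={('t','wide'):(204,239,232,264),('s','wide'):(310,286,350,316),('t','narrow'):(208,208,230,234),('s','narrow'):(270,278,300,308)}
DIM={'wide':(.027,.018),'narrow':(.019,.024)}
def collar(n,p,k,bx=None,z0=0):
    R_,H=DIM[k]; bx=bx or BX[n,k]
    w=grey(p,bx); ys,xs=np.mgrid[bx[1]:bx[3],bx[0]:bx[2]]
    m=(w>.35).astype(np.uint8); c=max(cv2.findContours(m,cv2.RETR_EXTERNAL,cv2.CHAIN_APPROX_NONE)[0],key=cv2.contourArea)
    fm=np.zeros_like(m); cv2.drawContours(fm,[c],-1,1,-1); cc=np.array([xs[fm>0].mean(),ys[fm>0].mean()])
    g=least_squares(lambda v:hull_c(p,v[0],v[1],R_,z0,z0+H)[0]-cc,atz(p,cc,z0+H/2)).x
    return cc.round(2),int(fm.sum()),round(hull_c(p,*g,R_,z0,z0+H)[1]),g.round(4)
E
python3 - <<'E'
from m import *; import pickle
D=pickle.load(open('d0.pkl','rb')); T,S=D['top'],D['side']
t=lambda *a:crop2px(a,10/3,(180,150)); s=lambda *a:crop2px(a,3.75,(210,165))
for n,p in(('t',T),('s',S)):
    for k in DIM: print(n,k,*collar(n,p,k))
th=np.array([0.62421764,-0.12051585,-0.15634491]); c,sn=np.cos(th[2]),np.sin(th[2])
loc=lambda xy:np.array([[c,sn],[-sn,c]])@(xy-th[:2])
print('pointer',loc(atz(T,t(489,373),.049)).round(4),loc(atz(S,s(484,160),.049)).round(4))
print('index',loc(atz(T,t(512,292),.045)).round(4),loc(atz(S,s(393,133),.049)).round(4))
from scipy.spatial.transform import Rotation as Ro
print(Ro.from_quat([ 1.48837752e-01,9.88861394e-01,-6.46155779e-04,-2.24630777e-04]).as_matrix().round(3))
E
```

```text
t wide [212.19 252.35] 240 251 [0.4847 0.2205]
t narrow [217.66 220.35] 120 130 [0.584  0.2037]
s wide [327.44 300.73] 396 420 [0.4843 0.2179]
s narrow [286.08 291.92] 226 250 [0.5844 0.2007]
pointer [-0.1654 -0.0362] [-0.1679 -0.034 ]
index [-0.0893 -0.0466] [-0.0894 -0.056 ]
[[-0.956  0.294 -0.001]
 [ 0.294  0.956 -0.001]
 [ 0.    -0.001 -1.   ]]
```

>>> carry_out(
  series=[
    [0, 0, 0, 0, 0, -8.1],
    [-50, -34, 0, 0, 0, 0],
    [-50, -34, 0, 0, 0, 0],
    [-50, -34, 0, 0, 0, 0],
    [-50, -34, 0, 0, 0, 0],
    [-50, -34, 0, 0, 0, 0],
    [-50, -34, 0, 0, 0, 0],
    [-50, -34, 0, 0, 0, 0],
  ],
  gripper=100,
)

```text
clock: 2.0
position: [0.4716, 0.2341, 0.1983]
eef_rot: [0.079, 0.997, 0.0, 0.0]
force: [0.3, 1.7, 0.7]
finger_gap: 0.0852
finger_force: 0.0
```

```bash
cat > go.py <<'E'
import sys,numpy as np
from workcell import telemetry
from scipy.spatial.transform import Rotation as Ro
def go(x,y,z,a=-.15634):
    s=telemetry.sense(); R=Ro.from_quat(s['eef_rot']); p=np.array(s['position'])
    G=np.c_[[-np.cos(a),-np.sin(a),0],[-np.sin(a),np.cos(a),0],[0,0,-1]]
    print('t',round(s['clock'],2),'pos',p.round(4),'need mm',(R.as_matrix().T@(np.array([x,y,z])-p)*1e3).round(1),'rot',np.degrees((R.inv()*Ro.from_matrix(G)).as_rotvec()).round(2),'gap',round(s['finger_gap'],4),'F',np.round(s['force'],1),np.round(s['finger_force'],1))
if __name__=='__main__': go(*map(float,sys.argv[1:4]))
E
python3 go.py .4845 .219 .002
```

```text
t 2.0 pos [0.4716 0.2341 0.1983] need mm [-15.  -13.  196.3] rot [ 0.02  0.03 -0.06] gap 0.0852 F [0.3 1.7 0.7] 0.0
```

>>> carry_out(
  series=[
    [-15, -13, 30, 0, 0, 0],
    [0, 0, 50, 0, 0, 0],
    [0, 0, 50, 0, 0, 0],
    [0, 0, 35, 0, 0, 0],
    [0, 0, 20, 0, 0, 0],
    [0, 0, 11, 0, 0, 0],
    [0, 0, 0, 0, 0, 0],
    [0, 0, 0, 0, 0, 0],
  ],
)

```text
clock: 3.0
position: [0.4837, 0.2207, 0.0029]
eef_rot: [0.079, 0.997, 0.0, 0.001]
force: [-0.1, 0.3, 0.2]
finger_gap: 0.0856
finger_force: 0.0
```

>>> carry_out(
  series=[
    [0, 0, 0, 0, 0, 0],
    [0, 0, 0, 0, 0, 0],
    [0, 0, 0, 0, 0, 0],
    [0, 0, 0, 0, 0, 0],
    [0, 0, 0, 0, 0, 0],
    [0, 0, 0, 0, 0, 0],
    [0, 0, 0, 0, 0, 0],
    [0, 0, 0, 0, 0, 0],
  ],
  gripper=30,
  grip_force=40,
)

```text
clock: 4.0
position: [0.483, 0.2205, 0.0021]
eef_rot: [0.079, 0.997, -0.0, -0.0]
force: [0.7, 0.3, -0.3]
finger_gap: 0.0254
finger_force: 0.0
```

```bash
python3 go.py .4845 .219 .002; python3 go.py .6242 -.1205 .12
```

```text
t 4.0 pos [0.483  0.2205 0.0021] need mm [-1.7 -1.3  0.1] rot [-0.   -0.   -0.06] gap 0.0254 F [ 0.7  0.3 -0.3] 0.0
t 4.0 pos [0.483  0.2205 0.0021] need mm [-192.9 -314.6 -117.9] rot [-0.   -0.   -0.06] gap 0.0254 F [ 0.7  0.3 -0.3] 0.0
```

Run:
```python
from h import *
from workcell import optics
import pickle
S=optics.capture('side');T=optics.capture('top'); pickle.dump((T,S),open('d1.pkl','wb'))
a=cv2.resize(S['frame'][230:340,250:390,::-1],None,fx=4,fy=4,interpolation=2)
b=cv2.resize(T['frame'][195:305,170:270,::-1],None,fx=4,fy=4,interpolation=2)[:, :240]
cv2.imwrite('pics/g1.png',np.hstack([a,b]))
```

```text
(no output)
```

View pics/g1.png

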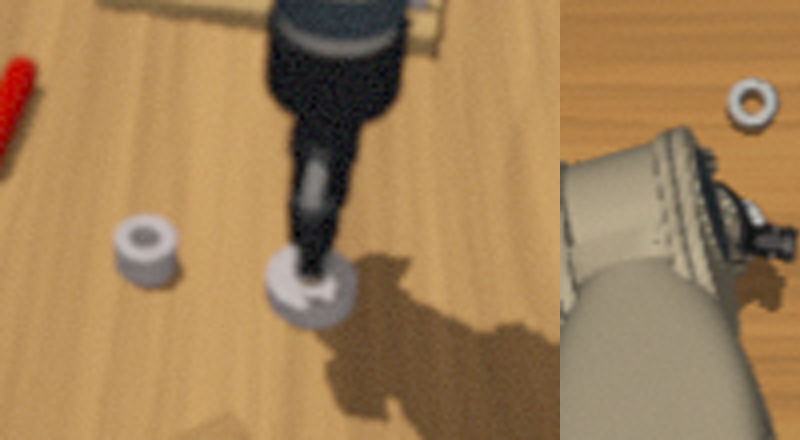

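```bash
python3 - <<'E'
from h import *; import pickle
from m import collar
T,S=pickle.load(open('d1.pkl','rb'))
for dy in (0,.013,.02,.026):
    print(dy,[proj(S,(.483+.156*dy,.2205+dy,z))[0].round(1).tolist() for z in (0,.01,.018,.025)])
print(collar('s',S,'wide'),collar('s',S,'narrow'),collar('t',T,'narrow'))
E
python3 go.py .4845 .219 .002
```

```text
0 [[327.7, 304.1], [328.0, 301.1], [328.2, 298.8], [328.4, 296.7]]
0.013 [[326.9, 308.1], [327.1, 305.2], [327.4, 302.8], [327.5, 300.7]]
0.02 [[326.4, 310.3], [326.7, 307.4], [326.9, 305.0], [327.1, 302.9]]
0.026 [[326.0, 312.2], [326.2, 309.3], [326.5, 306.9], [326.7, 304.8]]
(array([327.4, 299.6]), 432, 416, array([0.4844, 0.2142])) (array([286.1 , 292.01]), 227, 250, array([0.5844, 0.2009])) (array([217.61, 220.34]), 119, 130, array([0.584 , 0.2039]))
t 4.1 pos [0.483  0.2205 0.0021] need mm [-1.7 -1.3  0.1] rot [-0.   -0.   -0.06] gap 0.0255 F [ 0.1 -0.2  0.4] 0.0
```

The crop shows the fingertips closed above the wide ring: the tip is near side pixel (328,299), about 25 mm up. So the pads sit higher than the TCP reading, and I need to reopen and go lower.

>>> carry_out(
  series=[
    [0, 0, 0, 0, 0, 0],
    [0, 0, 0, 0, 0, 0],
    [0, 0, 0, 0, 0, 0],
    [0, 0, 0, 0, 0, 0],
    [0, 0, 0, 0, 0, 0],
    [0, 0, 0, 0, 0, 0],
    [0, 0, 0, 0, 0, 0],
    [0, 0, 0, 0, 0, 0],
  ],
  gripper=100,
)

```text
clock: 5.1
position: [0.483, 0.2205, 0.0021]
eef_rot: [0.079, 0.997, -0.0, -0.0]
force: [0.6, 1.2, 0.0]
finger_gap: 0.0852
finger_force: 0.0
```

```bash
python3 - <<'E'
from m import *
from workcell import optics
import pickle
S=optics.capture('side');T=optics.capture('top'); pickle.dump((T,S),open('d2.pkl','wb'))
print(collar('s',S,'wide'))
a=cv2.resize(S['frame'][250:330,280:380,::-1],None,fx=6,fy=6,interpolation=2)
cv2.imwrite('pics/g2.png',a)
E
python3 go.py .4845 .219 .002
```

```text
(array([327.41, 299.79]), 427, 417, array([0.4844, 0.2148]))
t 5.2 pos [0.483  0.2205 0.0021] need mm [-1.7 -1.3  0.1] rot [-0.    0.   -0.06] gap 0.0854 F [ 0.6 -0.1  0.2] 0.0
```

View pics/g2.png

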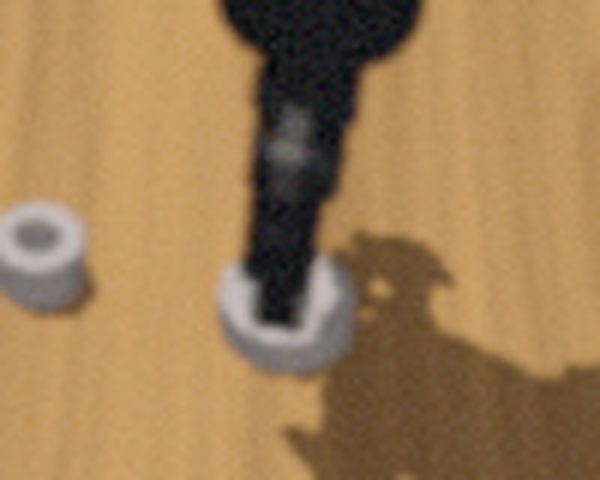

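Here the tip of the open finger ends near side pixel (326,304), which is well above the ring. I'll lower another 14 mm, which is safe because the pads cleared the 18 mm ring, and close only to about 45%.

>>> carry_out(
  series=[
    [-1, 0, 4, 0, 0, 0],
    [0, 0, 5, 0, 0, 0],
    [0, 0, 5, 0, 0, 0],
    [0, 0, 0, 0, 0, 0],
    [0, 0, 0, 0, 0, 0],
    [0, 0, 0, 0, 0, 0],
    [0, 0, 0, 0, 0, 0],
    [0, 0, 0, 0, 0, 0],
  ],
)

```text
clock: 6.2
position: [0.4841, 0.2204, -0.0118]
eef_rot: [0.079, 0.997, 0.0, 0.0]
force: [0.7, -0.0, -0.4]
finger_gap: 0.0855
finger_force: 0.0
```

>>> carry_out(
  series=[
    [0, 0, 0, 0, 0, 0],
    [0, 0, 0, 0, 0, 0],
    [0, 0, 0, 0, 0, 0],
    [0, 0, 0, 0, 0, 0],
    [0, 0, 0, 0, 0, 0],
    [0, 0, 0, 0, 0, 0],
    [0, 0, 0, 0, 0, 0],
    [0, 0, 0, 0, 0, 0],
  ],
  gripper=50,
)

```text
clock: 7.2
position: [0.484, 0.2203, -0.0119]
eef_rot: [0.079, 0.997, 0.0, 0.0]
force: [-0.5, 0.5, -0.2]
finger_gap: 0.043
finger_force: 0.0
```

>>> carry_out(
  series=[
    [0, 0, 0, 0, 0, 0],
    [0, 0, 0, 0, 0, 0],
    [0, 0, 0, 0, 0, 0],
    [0, 0, 5, 0, 0, 0],
    [0, 0, 5, 0, 0, 0],
    [0, 0, 4, 0, 0, 0],
    [0, 0, 0, 0, 0, 0],
    [0, 0, 0, 0, 0, 0],
  ],
  gripper=100,
)

```text
clock: 8.2
position: [0.4841, 0.2204, -0.0259]
eef_rot: [0.079, 0.997, 0.0, 0.0]
force: [1.1, -0.8, 0.9]
finger_gap: 0.0856
finger_force: 0.0
```

>>> carry_out(
  series=[
    [0, 0, 0, 0, 0, 0],
    [0, 0, 0, 0, 0, 0],
    [0, 0, 0, 0, 0, 0],
    [0, 0, 0, 0, 0, 0],
    [0, 0, 0, 0, 0, 0],
    [0, 0, 0, 0, 0, 0],
    [0, 0, 0, 0, 0, 0],
    [0, 0, 0, 0, 0, 0],
  ],
  gripper=50,
)

```text
clock: 9.2
position: [0.4842, 0.2204, -0.0252]
eef_rot: [0.079, 0.997, 0.0, 0.0]
force: [-1.8, -0.9, 7.8]
finger_gap: 0.0516
finger_force: 40.2
```

>>> carry_out(
  series=[
    [0, 0, 0, 0, 0, 0],
    [0, 0, 0, 0, 0, 0],
    [0, 0, 0, 0, 0, 0],
    [0, 0, 3, 0, 0, 0],
    [0, 0, 3, 0, 0, 0],
    [0, 0, 0, 0, 0, 0],
    [0, 0, 0, 0, 0, 0],
    [0, 0, 0, 0, 0, 0],
  ],
  gripper=100,
)

```text
clock: 10.2
position: [0.4841, 0.2203, -0.0319]
eef_rot: [0.079, 0.997, 0.0, 0.0]
force: [0.2, 0.1, 0.1]
finger_gap: 0.0857
finger_force: 0.0
```

>>> carry_out(
  series=[
    [0, 0, 0, 0, 0, 0],
    [0, 0, 0, 0, 0, 0],
    [0, 0, 0, 0, 0, 0],
    [0, 0, 0, 0, 0, 0],
    [0, 0, 0, 0, 0, 0],
    [0, 0, 0, 0, 0, 0],
    [0, 0, 0, 0, 0, 0],
    [0, 0, 0, 0, 0, 0],
  ],
  gripper=50,
)

```text
clock: 11.2
position: [0.4842, 0.2204, -0.0313]
eef_rot: [0.079, 0.997, 0.0, 0.0]
force: [-2.1, -0.2, 7.0]
finger_gap: 0.0524
finger_force: 40.8
```

```bash
python3 - <<'E'
from m import *
from workcell import optics
import pickle
S=optics.capture('side');T=optics.capture('top'); pickle.dump((T,S),open('d3.pkl','wb'))
a=cv2.resize(S['frame'][250:330,280:380,::-1],None,fx=6,fy=6,interpolation=2)
cv2.imwrite('pics/g3.png',a)
E
python3 go.py .4845 .219 .002
```

```text
t 11.3 pos [ 0.4842  0.2204 -0.0313] need mm [ -0.6  -1.3 -33.3] rot [ 0.02  0.04 -0.05] gap 0.0528 F [-1.6  0.2  6.2] 40.8
```

View pics/g3.png

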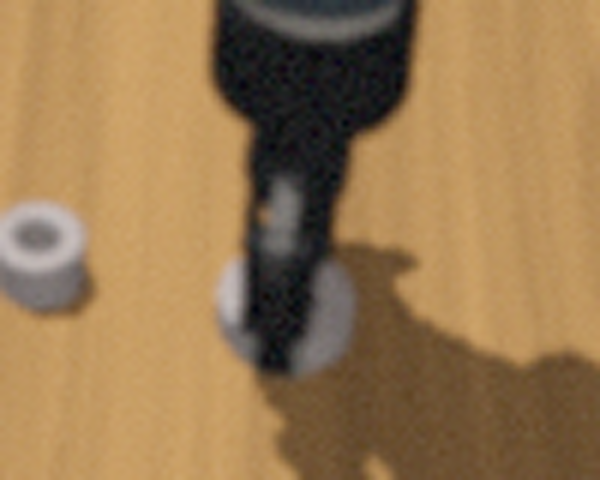

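The finger tip now reaches the ring's lower rim (crop (276,370)) and the gripper reads 41 N, so the grip is good. The TCP reading sits about 33 mm lower than the real fingertips. I'll lift and carry.

>>> carry_out(
  series=[
    [0, 0, -20, 0, 0, 0],
    [0, 0, -40, 0, 0, 0],
    [0, 0, -50, 0, 0, 0],
    [0, 0, -40, 0, 0, 0],
    [-11, -25, 0, 0, 0, 0],
    [-30, -45, 0, 0, 0, 0],
    [-30, -45, 0, 0, 0, 0],
    [-30, -45, 0, 0, 0, 0],
  ],
)

```text
clock: 12.3
position: [0.5592, 0.045, 0.1182]
eef_rot: [0.078, 0.997, 0.0, 0.0]
force: [1.1, 0.4, -0.2]
finger_gap: 0.052
finger_force: 42.1
```

>>> carry_out(
  series=[
    [-30, -45, 0, 0, 0, 0],
    [-25, -45, 0, 0, 0, 0],
    [-20, -35, 0, 0, 0, 0],
    [-10, -20, 0, 0, 0, 0],
    [-5, -10, 0, 0, 0, 0],
    [0, 0, 0, 0, 0, 0],
    [0, 0, 0, 0, 0, 0],
    [0, 0, 0, 0, 0, 0],
  ],
)

```text
clock: 13.3
position: [0.6232, -0.1196, 0.1184]
eef_rot: [0.078, 0.997, 0.0, 0.0]
force: [1.4, 0.3, -0.5]
finger_gap: 0.0522
finger_force: 42.1
```

```bash
python3 - <<'E'
from m import *
from workcell import optics
import pickle
S=optics.capture('side');T=optics.capture('top'); pickle.dump((T,S),open('d4.pkl','wb'))
a=cv2.resize(S['frame'][140:240,260:360,::-1],None,fx=6,fy=6,interpolation=2)
cv2.imwrite('pics/g4.png',a)
P=(.62422,-.12052)
for z in(.101,.12,.13,.14): print(z,proj(S,[P[0],P[1],z]).round(1),proj(T,[P[0],P[1],z]).round(1))
E
python3 go.py .6242 -.1205 .09
```

```text
0.101 [[282.  191.1]] [[323.7 204.3]]
0.12 [[282.  185.6]] [[324.1 203.6]]
0.13 [[282.  182.6]] [[324.3 203.3]]
0.14 [[281.9 179.6]] [[324.6 203. ]]
t 13.4 pos [ 0.6232 -0.1199  0.1183] need mm [-1.1 -0.4 28.3] rot [-0.    0.01 -0.01] gap 0.0525 F [ 0.8 -0.2  0.6] 42.1
```

View pics/g4.png

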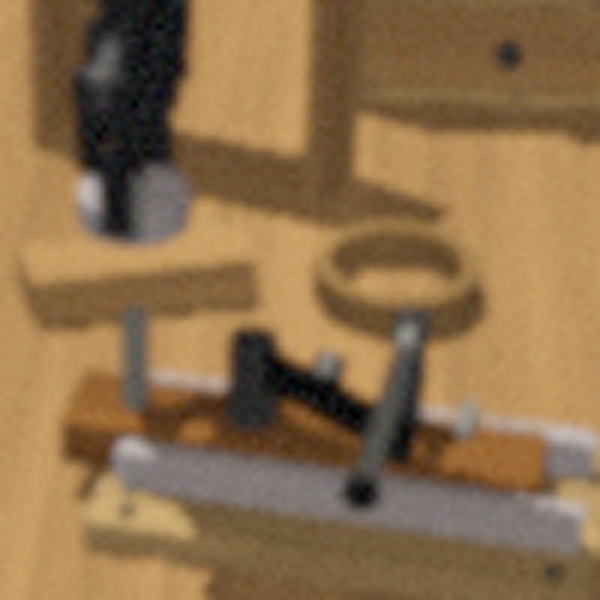

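The side crop shows the ring centred on column 134, the same as the post at 134, so it is aligned. I'll correct the 1 mm and lower.

>>> carry_out(
  series=[
    [-1, -0.4, 15, 0, 0, 0],
    [0, 0, 18, 0, 0, 0],
    [0, 0, 10, 0, 0, 0],
    [0, 0, 5, 0, 0, 0],
    [0, 0, 5, 0, 0, 0],
    [0, 0, 5, 0, 0, 0],
    [0, 0, 5, 0, 0, 0],
    [0, 0, 5, 0, 0, 0],
  ],
)

```text
clock: 14.4
position: [0.6243, -0.1213, 0.0499]
eef_rot: [0.079, 0.997, -0.0, 0.0]
force: [-0.4, 0.0, -0.7]
finger_gap: 0.0522
finger_force: 42.1
```

>>> carry_out(
  series=[
    [0, 0, 8, 0, 0, 0],
    [0, 0, 8, 0, 0, 0],
    [0, 0, 8, 0, 0, 0],
    [0, 0, 5, 0, 0, 0],
    [0, 0, 3, 0, 0, 0],
    [0, 0, 2, 0, 0, 0],
    [0, 0, 1, 0, 0, 0],
    [0, 0, 0, 0, 0, 0],
  ],
)

```text
clock: 15.4
position: [0.6243, -0.1213, 0.0152]
eef_rot: [0.079, 0.997, -0.0, 0.0]
force: [-0.5, -0.4, -0.2]
finger_gap: 0.0523
finger_force: 42.1
```

>>> carry_out(
  series=[
    [0, 0, 1, 0, 0, 0],
    [0, 0, 0.5, 0, 0, 0],
    [0, 0, 0, 0, 0, 0],
    [0, 0, 0, 0, 0, 0],
    [0, 0, 0, 0, 0, 0],
    [0, 0, 0, 0, 0, 0],
    [0, 0, 0, 0, 0, 0],
    [0, 0, 0, 0, 0, 0],
  ],
  gripper=85,
)

```text
clock: 16.4
position: [0.6242, -0.1213, 0.0136]
eef_rot: [0.079, 0.997, 0.0, 0.0]
force: [-0.5, -0.7, 0.2]
finger_gap: 0.0727
finger_force: 0.0
```

>>> carry_out(
  series=[
    [0, 0, -30, 0, 0, 0],
    [0, 0, -50, 0, 0, 0],
    [0, 0, -40, 0, 0, 0],
    [5, 30, 0, 0, 0, 0],
    [10, 45, 0, 0, 0, 0],
    [10, 50, 0, 0, 0, 0],
    [10, 50, 0, 0, 0, 0],
    [10, 50, 0, 0, 0, 0],
  ],
  gripper=100,
)

```text
clock: 17.4
position: [0.6148, 0.1096, 0.1337]
eef_rot: [0.079, 0.997, 0.0, 0.0]
force: [-0.5, -0.0, -0.5]
finger_gap: 0.085
finger_force: 0.0
```

```bash
python3 - <<'E'
from m import *
from workcell import optics
import pickle
S=optics.capture('side');T=optics.capture('top'); pickle.dump((T,S),open('d5.pkl','wb'))
a=cv2.resize(S['frame'][170:240,260:360,::-1],None,fx=6,fy=6,interpolation=2)
b=cv2.resize(T['frame'][180:280,270:350,::-1],None,fx=4.2,fy=4.2,interpolation=2)[:,:200]
cv2.imwrite('pics/g5.png',np.hstack([a,cv2.resize(b,(200,420))]))
print(collar('s',S,'narrow'),collar('t',T,'narrow'))
E
python3 go.py .5842 .2025 -.033
```

```text
(array([285.88, 292.23]), 222, 251, array([0.5848, 0.2017])) (array([218.5, 220.5]), 572, 130, array([0.5835, 0.2011]))
t 17.5 pos [0.6143 0.1126 0.1337] need mm [ 43.5  84.1 166.8] rot [ 0.06 -0.01  0.2 ] gap 0.0856 F [ 0.2 -0.6 -0.3] 0.0
```

View pics/g5.png

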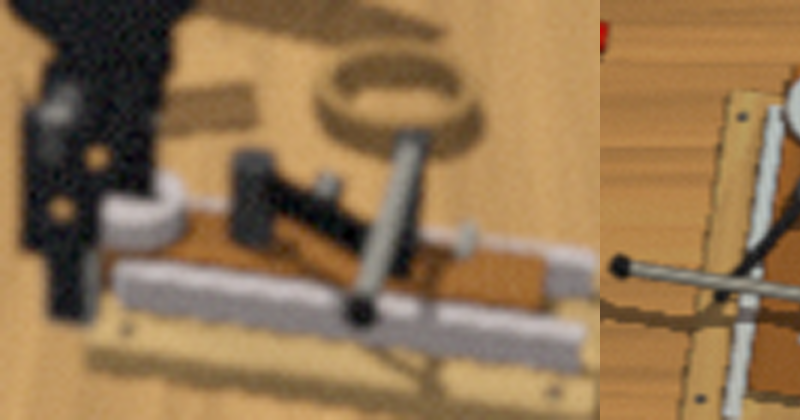

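The wide ring is sitting flat on the leg around (145,215). Now the narrow collar.

>>> carry_out(
  series=[
    [22, 43, 20, 0, 0, 0],
    [22, 42, 20, 0, 0, 0],
    [0, 0, 30, 0, 0, 0],
    [0, 0, 30, 0, 0, 0],
    [0, 0, 30, 0, 0, 0],
    [0, 0, 20, 0, 0, 0],
    [0, 0, 10, 0, 0, 0],
    [0, 0, 0, 0, 0, 0],
  ],
)

```text
clock: 18.5
position: [0.5848, 0.1985, -0.0267]
eef_rot: [0.079, 0.997, -0.0, -0.0]
force: [0.0, 0.4, 0.7]
finger_gap: 0.0851
finger_force: 0.0
```

>>> carry_out(
  series=[
    [0, 0, 0, 0, 0, 0],
    [0, 0, 0, 0, 0, 0],
    [0, 0, 0, 0, 0, 0],
    [0, 0, 0, 0, 0, 0],
    [0, 0, 0, 0, 0, 0],
    [0, 0, 0, 0, 0, 0],
    [0, 0, 0, 0, 0, 0],
    [0, 0, 0, 0, 0, 0],
  ],
  gripper=30,
)

```text
clock: 19.5
position: [0.5854, 0.199, -0.0254]
eef_rot: [0.079, 0.997, 0.0, 0.001]
force: [-1.0, 0.1, 5.9]
finger_gap: 0.0353
finger_force: 40.0
```

```bash
python3 - <<'E'
from m import *
from workcell import optics
S=optics.capture('side')
for z0 in(.04,.045,.05): print(collar('s',S,'wide',(268,192,296,216),z0))
cv2.imwrite('pics/x6.png',S['frame'][:,:,::-1])
E
python3 go.py .584 .2035 -.027
```

```text
(array([281.83, 203.27]), 655, 220, array([ 0.6262, -0.1353]))
(array([281.83, 203.27]), 655, 223, array([ 0.6255, -0.1276]))
(array([281.83, 203.27]), 655, 226, array([ 0.6247, -0.1199]))
t 19.55 pos [ 0.5854  0.199  -0.0255] need mm [2.1 4.2 1.5] rot [ 0.03  0.08 -0.05] gap 0.0354 F [-1.1 -0.3  6.1] 40.0
```

>>> carry_out(
  series=[
    [0, 0, -20, 0, 0, 0],
    [0, 0, -40, 0, 0, 0],
    [0, 0, -50, 0, 0, 0],
    [0, 0, -35, 0, 0, 0],
    [-10, -30, 0, 0, 0, 0],
    [-15, -50, 0, 0, 0, 0],
    [-15, -50, 0, 0, 0, 0],
    [-15, -50, 0, 0, 0, 0],
  ],
)

```text
clock: 20.55
position: [0.611, 0.011, 0.1188]
eef_rot: [0.078, 0.997, -0.0, 0.0]
force: [0.5, 0.3, -0.8]
finger_gap: 0.035
finger_force: 40.3
```

>>> carry_out(
  series=[
    [-15, -50, 0, 0, 0, 0],
    [-10, -40, 0, 0, 0, 0],
    [-7, -25, 0, 0, 0, 0],
    [-3, -15, 0, 0, 0, 0],
    [0, 0, 0, 0, 0, 0],
    [0, 0, 0, 0, 0, 0],
    [0, 0, 0, 0, 0, 0],
    [0, 0, 0, 0, 0, 0],
  ],
)

```text
clock: 21.55
position: [0.6252, -0.1206, 0.1187]
eef_rot: [0.078, 0.997, -0.0, 0.0]
force: [-0.2, -0.1, 0.1]
finger_gap: 0.0357
finger_force: 40.3
```

```bash
python3 - <<'E'
from m import *
from workcell import optics
import pickle
S=optics.capture('side');T=optics.capture('top'); pickle.dump((T,S),open('d6.pkl','wb'))
a=cv2.resize(S['frame'][160:225,265:305,::-1],None,fx=9,fy=9,interpolation=2)
cv2.imwrite('pics/g6.png',a)
P=(.62422,-.12052)
for z in(.045,.101,.14,.155,.165): print(z,proj(S,[P[0],P[1],z]).round(1))
E
python3 go.py .6261 -.1211 .09
```

```text
0.045 [[282. 207.]]
0.101 [[282.  191.1]]
0.14 [[281.9 179.6]]
0.155 [[281.9 175.1]]
0.165 [[281.9 172. ]]
t 21.65 pos [ 0.6252 -0.1209  0.1187] need mm [-0.9 -0.1 28.7] rot [-0.    0.   -0.02] gap 0.035 F [-0.  -0.3 -1.8] 40.3
```

View pics/g6.png

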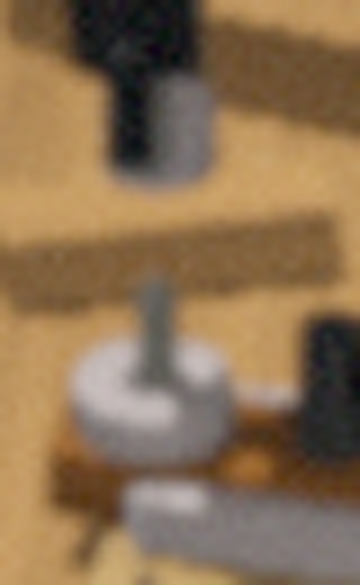

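The wide collar is seated on the post. The narrow one hangs with its centre at 160, against the post at 154, so it needs about 1.7 mm in +x.

>>> carry_out(
  series=[
    [-1.6, 0, 15, 0, 0, 0],
    [0, 0, 15, 0, 0, 0],
    [0, 0, 10, 0, 0, 0],
    [0, 0, 5, 0, 0, 0],
    [0, 0, 5, 0, 0, 0],
    [0, 0, 5, 0, 0, 0],
    [0, 0, 5, 0, 0, 0],
    [0, 0, 5, 0, 0, 0],
  ],
)

```text
clock: 22.65
position: [0.6268, -0.1217, 0.0534]
eef_rot: [0.079, 0.997, -0.0, 0.0]
force: [-0.2, 0.9, -0.7]
finger_gap: 0.0354
finger_force: 40.3
```

>>> carry_out(
  series=[
    [0, 0, 3, 0, 0, 0],
    [0, 0, 3, 0, 0, 0],
    [0, 0, 3, 0, 0, 0],
    [0, 0, 2, 0, 0, 0],
    [0, 0, 2, 0, 0, 0],
    [0, 0, 1, 0, 0, 0],
    [0, 0, 1, 0, 0, 0],
    [0, 0, 0, 0, 0, 0],
  ],
)

```text
clock: 23.65
position: [0.6268, -0.1217, 0.0386]
eef_rot: [0.079, 0.997, -0.0, 0.0]
force: [-0.3, 0.4, -0.2]
finger_gap: 0.0355
finger_force: 40.3
```

>>> carry_out(
  series=[
    [0, 0, 1, 0, 0, 0],
    [0, 0, 0, 0, 0, 0],
    [0, 0, 0, 0, 0, 0],
    [0, 0, 0, 0, 0, 0],
    [0, 0, 0, 0, 0, 0],
    [0, 0, -10, 0, 0, 0],
    [0, 0, -40, 0, 0, 0],
    [0, 0, -40, 0, 0, 0],
  ],
  gripper=90,
)

```text
clock: 24.65
position: [0.6266, -0.1216, 0.1292]
eef_rot: [0.079, 0.997, 0.0, -0.0]
force: [1.3, 0.1, -0.6]
finger_gap: 0.0767
finger_force: 0.0
```

```bash
python3 - <<'E'
from m import *
from workcell import optics,telemetry
import pickle
S=optics.capture('side');T=optics.capture('top'); pickle.dump((T,S),open('d7.pkl','wb'))
print(np.round(telemetry.sense()['q'],3))
P=np.array((.62422,-.12052))
w=grey(S,(266,165,304,222)); print('\n'.join(''.join('#' if v>.35 else '.' for v in r) for r in w))
for z in(.045,.063,.087,.101): print(z,proj(S,[P[0],P[1],z]).round(1))
E
python3 go.py .5045 -.0126 .13
```

```text
[-0.323  0.431  0.114  1.246 -0.    -0.166]
.........#.####.......................
........#.######......................
.........##.####......................
..........######......................
.........######.......................
............###.......................
.........######.......................
.........#..###.......................
..........#.###.......................
..........#####.......................
..........#.##........................
......................................
......................................
......................................
......................................
......................................
......................................
......................................
......................................
......................................
......................................
......................................
......................................
......................................
......................................
......................................
...............###....................
...
[... 674 characters left out ...]
##########.........#####
...........###########...........#.##.
..............#####...................
......................................
..............########................
.............##############...........
.............##################.......
.............#########################
.............#########################
.............#########################
..............########################
..............########################
..................####################
0.045 [[282. 207.]]
0.063 [[282. 202.]]
0.087 [[282.  195.2]]
0.101 [[282.  191.1]]
t 24.75 pos [ 0.6289 -0.1223  0.1331] need mm [140.1  88.9   1.9] rot [-0.08  0.45 -0.06] gap 0.0769 F [-0.   1.   0.4] 0.0
```

Both collars read as stacked, centred on column 282 with the right heights. Next is the bar: move over it and turn the tool 90°.

>>> carry_out(
  series=[
    [46, 30, 0, 0, 0, 0],
    [47, 30, 0, 0, 0, 0],
    [47, 29, 0, 0, 0, 0],
    [0, 0, 0, 0, 0, 10],
    [0, 0, 0, 0, 0, 10],
    [0, 0, 0, 0, 0, 10],
    [0, 0, 0, 0, 0, 10],
    [0, 0, 0, 0, 0, 10],
  ],
  gripper=50,
)

```text
clock: 25.75
position: [0.5023, -0.0117, 0.1277]
eef_rot: [0.495, 0.869, 0.0, 0.0]
force: [0.6, -0.2, 0.2]
finger_gap: 0.0428
finger_force: 0.0
```

>>> carry_out(
  series=[
    [0, 0, 0, 0, 0, 10],
    [0, 0, 0, 0, 0, 10],
    [0, 0, 0, 0, 0, 10],
    [0, 0, 0, 0, 0, 10],
    [0, 0, 0, 0, 0, 0],
    [0, 0, 0, 0, 0, 0],
    [0, 0, 0, 0, 0, 0],
    [0, 0, 0, 0, 0, 0],
  ],
)

```text
clock: 26.75
position: [0.5025, -0.0118, 0.1276]
eef_rot: [0.76, 0.65, 0.0, -0.0]
force: [-0.2, -0.1, -0.4]
finger_gap: 0.0426
finger_force: 0.0
```

```bash
cat > g2.py <<'E'
import sys; from go import *
go(*map(float,sys.argv[1:4]),a=-.15634-np.pi/2)
E
python3 g2.py .5045 -.0126 .05
python3 - <<'E'
from h import *; from workcell import optics; import pickle
S=optics.capture('side');T=optics.capture('top'); pickle.dump((T,S),open('d8.pkl','wb'))
cv2.imwrite('pics/g8.png',cv2.resize(S['frame'][140:240,260:380,::-1],None,fx=5,fy=5,interpolation=2))
E
```

```text
t 26.75 pos [ 0.5025 -0.0118  0.1276] need mm [-0.5  2.1 77.6] rot [ 0. -0. -0.] gap 0.0426 F [-0.2 -0.1 -0.4] 0.0
```

>>> carry_out(
  series=[
    [0, 2, 15, 0, 0, 0],
    [0, 0, 20, 0, 0, 0],
    [0, 0, 20, 0, 0, 0],
    [0, 0, 15, 0, 0, 0],
    [0, 0, 8, 0, 0, 0],
    [0, 0, 5.5, 0, 0, 0],
    [0, 0, 0, 0, 0, 0],
    [0, 0, 0, 0, 0, 0],
  ],
)

```text
clock: 27.85
position: [0.5047, -0.0122, 0.0445]
eef_rot: [0.761, 0.649, 0.0, 0.0]
force: [0.2, -0.5, 0.7]
finger_gap: 0.0426
finger_force: 0.0
```

>>> carry_out(
  series=[
    [0, 0, 0, 0, 0, 0],
    [0, 0, 0, 0, 0, 0],
    [0, 0, 0, 0, 0, 0],
    [0, 0, 0, 0, 0, 0],
    [0, 0, 0, 0, 0, 0],
    [0, 0, 0, 0, 0, 0],
    [0, 0, 0, 0, 0, 0],
    [0, 0, 0, 0, 0, 0],
  ],
  gripper=17,
  grip_force=20,
)

```text
clock: 28.85
position: [0.5044, -0.0121, 0.0441]
eef_rot: [0.761, 0.649, -0.0, 0.0]
force: [-0.0, -0.6, -0.6]
finger_gap: 0.0146
finger_force: 0.0
```

```bash
python3 g2.py .5045 -.0126 .044
```

```text
t 28.85 pos [ 0.5044 -0.0121  0.0441] need mm [-0.5  0.1  0.1] rot [ 0.    0.   -0.06] gap 0.0146 F [-0.  -0.6 -0.6] 0.0
```

>>> carry_out(
  series=[
    [0, 5, 0, 0, 0, 0],
    [0, 10, 0, 0, 0, 0],
    [0, 12, 0, 0, 0, 0],
    [0, 12, 0, 0, 0, 0],
    [0, 12, 0, 0, 0, 0],
    [0, 9, 0, 0, 0, 0],
    [0, 5, 0, 0, 0, 0],
    [0, 0, 0, 0, 0, 0],
  ],
)

```text
clock: 29.85
position: [0.5684, -0.0222, 0.0438]
eef_rot: [0.761, 0.649, -0.0, -0.0]
force: [-4.2, -0.0, 3.0]
finger_gap: 0.0143
finger_force: 2.1
```

```bash
python3 g2.py .5045 -.0126 .044
python3 - <<'E'
from h import *; from workcell import optics; import pickle
S=optics.capture('side');T=optics.capture('top'); pickle.dump((T,S),open('d9.pkl','wb'))
a=cv2.resize(S['frame'][150:240,260:360,::-1],None,fx=5,fy=5,interpolation=2)
b=cv2.resize(T['frame'][190:280,290:350,::-1],None,fx=5,fy=5,interpolation=2)
cv2.imwrite('pics/g9.png',np.hstack([a,b]))
E
```

```text
t 29.85 pos [ 0.5684 -0.0222  0.0438] need mm [ -0.5 -64.6  -0.1] rot [-0.07 -0.01 -0.06] gap 0.0143 F [-4.2 -0.   3. ] 2.1
```

View pics/g9.png

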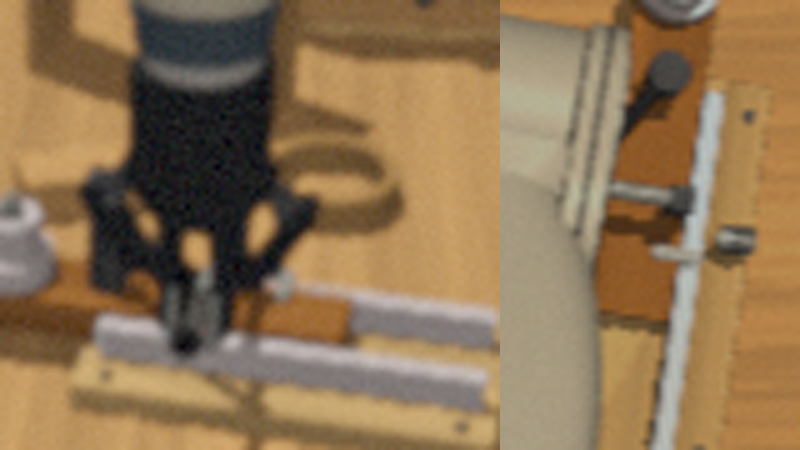

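The bar sits between the fingers and the leg has slid out. In the top crop the pointer tip is at (697,253) and the index tip at about (718,241).

Run:
```python
from h import *; import pickle
T,S=pickle.load(open('d9.pkl','rb')); T0=pickle.load(open('d0.pkl','rb'))['top']
th=np.array([0.62421764,-0.12051585,-0.15634491]); c,sn=np.cos(th[2]),np.sin(th[2])
loc=lambda xy:(np.array([[c,sn],[-sn,c]])@(np.array(xy)-th[:2])*1e3).round(1)
q=lambda *a:crop2px(a,5,(290,190))
print('ptr',loc(atz(T,q(197,253.5),.048)),loc(atz(T,q(155,251),.048)),'idx',loc(atz(T,q(218,242),.048)),'blk',loc(atz(T,q(240,241),.048)),loc(atz(T,q(250,240),.048)))
# rectify to jig plane, 0.5 mm/px: rows=jig x, cols=-jig y ; brightness & saturation profile
def rect(P,z,x0,x1,y0,y1,st=.001):
    X,Y=np.meshgrid(np.arange(x0,x1,st),np.arange(y0,y1,st),indexing='ij')
    W=jig(th,np.c_[X.ravel(),Y.ravel(),0*X.ravel()+z]); m=proj(P,W).astype(np.float32).reshape(*X.shape,2)
    return cv2.remap(P['frame'],m[...,0],m[...,1],cv2.INTER_LINEAR)
def prof(P,x0,x1,y0,y1):
    g=cv2.cvtColor(rect(P,.048,x0,x1,y0,y1),cv2.COLOR_RGB2HSV).astype(float); return g[...,1].mean(1)
def cen(p,x0):
    w=np.clip(np.percentile(p,80)-p-8,0,None); return round(1e3*x0+(w*np.arange(len(w))).sum()/w.sum(),2),w.round().astype(int).tolist()
print('ptr0',cen(prof(T0,-.185,-.15,-.025,-.015),-.185))
print('ptr ',cen(prof(T,-.122,-.087,-.025,-.015),-.122))
for y in(-.062,-.056,-.052,-.048,-.044): print('idx',y,cen(prof(T,-.105,-.070,y-.002,y+.002),-.105))
```

```text
ptr [-100.6  -34.9] [-102.9   -9.5] idx [-91.7 -46.5] blk [-89.1 -59.6] [-87.6 -65.5]
ptr0 (np.float64(-165.17), [0, 0, 0, 0, 0, 0, 0, 0, 0, 0, 0, 0, 0, 2, 27, 56, 81, 96, 107, 112, 111, 110, 105, 85, 62, 40, 24, 7, 0, 0, 0, 0, 0, 0, 0])
ptr  (np.float64(-102.25), [0, 0, 0, 0, 0, 0, 0, 0, 0, 0, 0, 0, 1, 10, 24, 52, 82, 104, 109, 109, 108, 102, 94, 84, 66, 43, 20, 7, 0, 0, 0, 0, 0, 0, 0])
idx -0.062 (np.float64(-88.92), [0, 0, 0, 0, 0, 0, 5, 16, 35, 65, 88, 96, 103, 105, 101, 98, 97, 98, 98, 99, 100, 98, 91, 62, 40, 21, 10, 3, 0, 0, 0, 0, 0, 0, 0])
idx -0.056 (np.float64(-89.1), [0, 0, 1, 2, 0, 0, 6, 22, 46, 75, 93, 105, 111, 107, 104, 103, 104, 105, 105, 106, 109, 107, 87, 66, 47, 22, 3, 0, 0, 0, 0, 0, 0, 0, 0])
idx -0.052 (np.float64(-89.19), [0, 0, 1, 1, 0, 1, 9, 23, 41, 67, 89, 106, 105, 103, 103, 104, 107, 109, 107, 106, 105, 96, 82, 66, 38, 15, 0, 0, 0, 0, 0, 0, 0, 0, 0])
idx -0.048 (np.float64(-89.5), [0, 0, 0, 0, 0, 3, 6, 11, 24, 39, 56, 70, 76, 80, 84, 90, 93, 92, 84, 78, 70, 56, 41, 26, 12, 1, 0, 0, 0, 0, 0, 0, 0, 0, 0])
idx -0.044 (np.float64(-89.24), [0, 0, 0, 0, 0, 0, 0, 0, 0, 0, 3, 9, 14, 20, 28, 36, 42, 35, 26, 18, 12, 4, 0, 0, 0, 0, 0, 0, 0, 0, 0, 0, 0, 0, 0])
```

>>> carry_out(
  series=[
    [0, 3, 0, 0, 0, 0],
    [0, 4, 0, 0, 0, 0],
    [0, 3, 0, 0, 0, 0],
    [0, 1.8, 0, 0, 0, 0],
    [0, 1, 0, 0, 0, 0],
    [0, 0, 0, 0, 0, 0],
    [0, 0, 0, 0, 0, 0],
    [0, 0, 0, 0, 0, 0],
  ],
)

```text
clock: 30.95
position: [0.5805, -0.0242, 0.0439]
eef_rot: [0.761, 0.649, -0.0, -0.0]
force: [-4.7, 1.0, 1.0]
finger_gap: 0.0142
finger_force: 2.5
```

```bash
cat > pc.py <<'E'
from h import *; from workcell import optics
th=np.array([0.62421764,-0.12051585,-0.15634491])
def rect(P,z,x0,x1,y0,y1,st=.001):
    X,Y=np.meshgrid(np.arange(x0,x1,st),np.arange(y0,y1,st),indexing='ij')
    W=jig(th,np.c_[X.ravel(),Y.ravel(),0*X.ravel()+z]); m=proj(P,W).astype(np.float32).reshape(*X.shape,2)
    return cv2.remap(P['frame'],m[...,0],m[...,1],cv2.INTER_LINEAR)
def cen(P,x0,x1,y0,y1):
    p=cv2.cvtColor(rect(P,.048,x0,x1,y0,y1),cv2.COLOR_RGB2HSV)[...,1].mean(1)
    w=np.clip(np.percentile(p,80)-p-8,0,None); return round(float(1e3*x0+(w*np.arange(len(w))).sum()/w.sum()),2)
T=optics.capture('top')
print('ptr',[cen(T,-.107,-.072,y-.002,y+.002) for y in(-.014,-.018,-.022)],'idx',[cen(T,-.105,-.07,y-.002,y+.002) for y in(-.046,-.05,-.056)])
S=optics.capture('side')
for n,p in(('top',T),('side',S)):
    for z in 'lever_tip','lever_hub','pointer': print(n,z,[([round(float(b)) for b in r['bbox']],round(r['score'],2)) for r in optics.masks_of(p,z)[:2]]) if 0 else None
cv2.imwrite('pics/last_t.png',T['frame'][:,:,::-1]);cv2.imwrite('pics/last_s.png',S['frame'][:,:,::-1])
E
python3 pc.py | grep -v None; python3 g2.py .5045 -.0126 .044
```

```text
ptr [-89.84, -89.69, -89.94] idx [-89.36, -89.25, -89.06]
t 31.05 pos [ 0.5805 -0.0242  0.0439] need mm [ -0.5 -76.9  -0. ] rot [-0.07 -0.   -0.06] gap 0.0141 F [-5.  1.  1.] 2.5
```

The pointer is within 0.6 mm of the index with 5 N of hold. Now I slide along the bar to close the lever.

>>> carry_out(
  series=[
    [-4, 0, 0, 0, 0, 0],
    [-8, 0, 0, 0, 0, 0],
    [-8, 0, 0, 0, 0, 0],
    [-8, 0, 0, 0, 0, 0],
    [-8, 0, 0, 0, 0, 0],
    [-8, 0, 0, 0, 0, 0],
    [-6, 0, 0, 0, 0, 0],
    [0, 0, 0, 0, 0, 0],
  ],
)

```text
clock: 32.05
position: [0.5726, -0.0734, 0.0437]
eef_rot: [0.761, 0.649, -0.0, -0.001]
force: [-3.2, 2.1, 0.4]
finger_gap: 0.014
finger_force: 2.7
```

```bash
python3 pc.py | grep -v None; python3 g2.py .5045 -.0126 .044
```

```text
ptr [nan, nan, nan] idx [-89.42, -89.3, -89.06]
t 32.15 pos [ 0.5726 -0.0734  0.0437] need mm [ 49.4 -76.8  -0.1] rot [-0.09 -0.02 -0.07] gap 0.0147 F [-4.2  1.7  0.7] 2.7pc.py:9: RuntimeWarning: invalid value encountered in scalar divide
  w=np.clip(np.percentile(p,80)-p-8,0,None); return round(float(1e3*x0+(w*np.arange(len(w))).sum()/w.sum()),2)
```

>>> carry_out(
  series=[
    [-4, 0, 0, 0, 0, 0],
    [-4, 0, 0, 0, 0, 0],
    [-4, 0, 0, 0, 0, 0],
    [-4, 0, 0, 0, 0, 0],
    [-2, 0, 0, 0, 0, 0],
    [-1, 0, 0, 0, 0, 0],
    [0, 0, 0, 0, 0, 0],
    [0, 0, 0, 0, 0, 0],
  ],
)

```text
clock: 33.15
position: [0.5697, -0.0916, 0.0437]
eef_rot: [0.76, 0.649, -0.0, -0.001]
force: [-5.0, 4.7, 0.2]
finger_gap: 0.0146
finger_force: 2.6
```

>>> carry_out(
  series=[
    [-1, 0, 0, 0, 0, 0],
    [0, 0, 0, 0, 0, 0],
    [-1, 0, 0, 0, 0, 0],
    [0, 0, 0, 0, 0, 0],
    [-1, 0, 0, 0, 0, 0],
    [0, 0, 0, 0, 0, 0],
    [0, 0, 0, 0, 0, 0],
    [0, 0, 0, 0, 0, 0],
  ],
)

```text
clock: 34.15
position: [0.5693, -0.0945, 0.0437]
eef_rot: [0.76, 0.649, 0.0, -0.001]
force: [-4.4, 3.1, 1.0]
finger_gap: 0.0148
finger_force: 2.5
```

```bash
python3 g2.py .5045 -.0126 .044
```

```text
t 34.15 pos [ 0.5693 -0.0945  0.0437] need mm [ 70.8 -76.8  -0.1] rot [-0.08 -0.08 -0.04] gap 0.0148 F [-4.4  3.1  1. ] 2.5
```

>>> carry_out(
  series=[
    [-1, 0, 0, 0, 0, 0],
    [0, 0, 0, 0, 0, 0],
    [-1, 0, 0, 0, 0, 0],
    [0, 0, 0, 0, 0, 0],
    [0, 0, 0, 0, 0, 0],
    [0, 0, 0, 0, 0, 0],
    [0, 0, 0, 0, 0, 0],
    [0, 0, 0, 0, 0, 0],
  ],
)

```text
clock: 35.15
position: [0.5689, -0.0963, 0.0437]
eef_rot: [0.76, 0.65, 0.0, -0.001]
force: [-3.6, 6.0, 0.6]
finger_gap: 0.0145
finger_force: 3.3
```

```bash
python3 g2.py .5045 -.0126 .044
python3 - <<'E'
from pc import *
for n,x0,x1,y0,y1 in(('lever end top z.091 ',-.13,-.0,-.04,.06),):
    g=cv2.cvtColor(rect(T,.091,x0,x1,y0,y1,.003),cv2.COLOR_RGB2HSV)[...,2]
    print('\n'.join(''.join('#' if v<75 else '.' for v in r[::-1]) for r in g[::-1]))
print([cen(T,-.107,-.072,y-.002,y+.002) for y in(-.034,-.030,-.026)])
E
```

```text
t 35.15 pos [ 0.5689 -0.0963  0.0437] need mm [ 72.6 -76.7  -0.1] rot [-0.09 -0.1  -0.03] gap 0.0145 F [-3.6  6.   0.6] 3.3
ptr [nan, nan, nan] idx [nan, -71.16, -72.19]
..................................
..................................
..................................
..................................
..................................
..................................
..................................
..................................
..................................
..................................
..................................
..................................
..................................
..................................
..................................
..................................
..................................
..................................
..................................
..................................
..................................
..................................
..................................
..................................
..................................
..................................
..................................
..................................
..................................
..................................
..................................
..................................
..................................
..................................
..................................
..................................
..................................
..................................
..................................
..................................
..................................
..................................
..................................
..................................
[nan, nan, nan]pc.py:9: RuntimeWarning: invalid value encountered in scalar divide
  w=np.clip(np.percentile(p,80)-p-8,0,None); return round(float(1e3*x0+(w*np.arange(len(w))).sum()/w.sum()),2)
```

>>> carry_out(
  series=[
    [-1, 0, 0, 0, 0, 0],
    [0, 0, 0, 0, 0, 0],
    [-0.5, 0, 0, 0, 0, 0],
    [0, 0, 0, 0, 0, 0],
    [0, 0, 0, 0, 0, 0],
    [0, 0, 0, 0, 0, 0],
    [0, 0, 0, 0, 0, 0],
    [0, 0, 0, 0, 0, 0],
  ],
)

```text
clock: 36.25
position: [0.5689, -0.0965, 0.0437]
eef_rot: [0.76, 0.65, 0.001, -0.002]
force: [-2.4, 11.5, 1.7]
finger_gap: 0.0147
finger_force: 6.2
```

```bash
python3 g2.py .5045 -.0126 .044
python3 - <<'E'
from h import *; import pickle; from workcell import optics
S=optics.capture('side'); S9=pickle.load(open('d9.pkl','rb'))[1]
# collar stack and ball must have shifted by the same +x: compare col of stack vs d7 geometry
th=np.array([0.62421764,-0.12051585,-0.15634491])
for n,q in(('ball',(-.135+.0757,.126,.1)),('stack',(.0757,0,.087)),('ptr',(-.0897,-.033,.048)),('leg rear',(-.1,.0,.045))): print(n,proj(S,jig(th,q)).round(1))
w=grey(S,(240,175,285,215)); print('\n'.join(''.join('#' if v>.35 else '.' for v in r) for r in w[::2]))
g=S['frame'].max(2)[190:232,285:320]; print('\n'.join(''.join('#' if v<60 else '.' for v in r) for r in g[::2]))
E
```

```text
t 36.25 pos [ 0.5689 -0.0965  0.0437] need mm [ 72.9 -76.6   0.1] rot [-0.08 -0.23  0.02] gap 0.0147 F [-2.4 11.5  1.7] 6.2
ball [[291.8 217.9]]
stack [[257.7 192. ]]
ptr [[313.2 204.3]]
leg rear [[314.5 211.4]]
........................................#####
.........................................####
...........................................##
............................................#
.............................................
.............................................
.............................................
................###..#.......................
............#############...........#........
............############..........########...
............############...........########..
..........#################........#######..#
.........##################........######....
..........#################........#####.....
..........#################........######....
...........###############.........######....
..............#########......................
.............................................
.............................................
.......................................######
......#######......###########.....
.........####......####............
...................###.............
##########..#.......##.............
##########..........####...........
.....####...........#######........
................#...#######........
................#..................
.................##................
...................................
...................................
...................................
...................................
.......###.........................
.....#####.........................
...................................
...................................
...................................
...................................
...................................
...................................
```

The lateral force rose to 11.5 N with no further travel, so the lever is on its stop. The ball and the collar stack appear exactly where a leg at the mark should put them. Handing in.

```bash
python3 -c "
from workcell import job; print(job.finish_job())"
```

```text
the job is handed in; nothing more can be done
None
```

I handed the job in with both collars on the post, wide then narrow, the lever pushed firmly against its stop and the leg still held. The pointer was within 0.6 mm of the index just before I closed the lever; after that the arm hid it from the top camera, so its final position rests on the arm reading and the side view, and no verdict came back.

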